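Dock the sample mill and hold its bayonet lid at the jog position

ROBOT

A 6-joint arm with a two-finger parallel gripper is mounted at the origin on a cart in front of the work surface, level with it; the furniture and walls round the work are solid. World frame = base frame: x ahead of the robot, y to its left, z up, the work surface at z = 0. Lengths are in mm, angles in rad, forces in N, time in s.
With the tool pointing down it reaches from about 300 to 850 mm from the base axis. Payload 4.2 kg.
Tool frame: the origin (TCP) lies between the finger pads; the fingertips stand arm.tcp_to_tips ahead of it and the grasp point (between the pads) lies 8 mm behind it (arm.tcp_to_tips is the distance from the TCP to the fingertips, in mm); z points along the fingers, y is the line along which they close (so a half turn about z gives the same grasp; the last joint's range is limited). The gripper opens to 91 mm and grips with 3 to 60 N. Pads are 32 mm wide; open, the fingers measure 118 mm over their backs; the gripper's body (76 mm by 178 mm) begins 60 mm behind the grasp point.
Start: joints at [1.266, 0.32, 1.565, -0, 1.257, -0.02], TCP at [161.558, 551.855, 198.576] pointing down, gripper open.
Joint ranges: [-3.11, 3.11], [-0.84, 2.01], [0.21, 2.61], [-1.34, 4.49], [0.05, 2.63], [-2.56, 2.56]. Speed limits (rad/s): [2.57, 2.57, 3.14, 3.14, 3.14, 3.14].

INTERFACE

Orientations are given as a unit quaternion [w, x, y, z].
In Python, from cell import arm gives the robot as it stands.
- The arm moves only by the shell command python3 -m jog 'ROWS' [FORCE]. ROWS is JSON, a list that holds one entry, the list of rows, each a list of 5 numbers: the shift along the tool's x, y, z in cm, then the turn about the tool's z in degrees, then the closure, from 0 (fully open) to 1 (shut). A call has exactly 5 rows; each row shifts and turns the commanded pose from where the row before left it, along the tool's axes as they then stand; what a row does not reach is not made up. A row lasts 1/10 s, in which the tool goes at most 50 mm and 8.59 degrees, less where a joint would pass 70% of its speed; a pose out of reach is approached as far as the arm can. A call with a gripper value outside its range is refused whole. The fingers move at their own pace and stop on an object; FORCE is the grip in N (left out, the last holds). Time passes only in rows, so rows that do not move let the fingers close, or fill a call up. It gives the time, the measured TCP pose, the force, the opening and the grip force at its end, in the units of the state.
- arm.get_state(): the state, without advancing time (a new reading comes with each control period).
- arm.capture(name): name is "scene" or "top" or "wrist"; returns a dict with "image" (400x640x3 uint8, red, green, blue), "K" (3x3 intrinsics, pixels), "R" (3x3) and "t" (3): a world point X has camera coordinates R X + t; the wrist camera has in their place "hand_eye" (4x4, takes a point from camera to tool coordinates, whose origin is the TCP and whose axes are the flange's). Camera axes: x right, y down, z forward; pixel columns grow to the right and rows downward; lengths in mm; the calibration is good to about 2 mm. The wrist camera is an equidistant fisheye: a pixel r from the principal point sees the ray r / f radians off the axis. A picture is of the moment at which its call begins: read the wrist's pose just before it. There is no depth.
- arm.job_done(): hands the job in; it is judged then, once.
The state is a dict: "time_s": time; "joints": joint angles; "qvel": joint speeds; "joint_torque": joint torques, N m; "eef_pos": TCP position; "tcp_rot": TCP orientation; "force": force on the tool from outside, world axes, zero at the start; "torque": the same for the moment, N m; "finger_gap": finger opening in mm; "grasp_force": force on a finger pad.
Only numpy, scipy, OpenCV 4.12 (cv2) and the standard library are available. Lean on these libraries where they do the work, as an engineer would, in place of code of your own. Each camera call takes 0.05 s, during which the arm holds its last target. There are 200 camera calls.

TASK

Push the sample mill along the roller track until it is fully home against the stop of the station bay, then lower the loose bayonet lid into the mill's collar, lugs through the notches and flange down on the rim. Twist the lid clockwise (seen from above) to the jog mark (the long ridge), half-way between open and lock, without ever turning it on to the lock. The lid springs back if released, so finish still gripping it there, and leave the vial, the rubber bung and the mortar cube where they stand.

Things in the scene. Friction and masses are not known exactly. Their poses are not given: they have to be found in the camera images.
- track: Fixed aluminium roller track, 150 mm wide, 320 mm long, running along its y axis; its origin is on the bench near its middle. Ten free-turning rollers, 16 mm diameter, tops 26 mm above the bench. Side rails rise to 40 mm, the bay's cheeks and stop at the +y end to 68 mm above the bench.
- bay (a point): Point on the track's centre line, on top of the rollers (26 mm above the bench), over which the mill's centre stands when home against the end stop. +y is the pushing direction, towards the stop, whose face lies 55 mm further on. z points up.
- push_face (a point): Point on the mill's flat rear face (110 mm wide, turned away from the bay; push it along +y), midway across, 61 mm above the bench. The face spans 26 to 76 mm above the bench. The mill is a loose grey block 110 x 110 x 50 mm, about 0.75 kg, on the rollers, with 1.7 mm play to each side rail; pushing takes about 2 to 4 N. Axes as collar.
- collar (a point): Centre of the mouth of the mill's steel collar, level with its rim, 102 mm above the bench. Collar: 84 mm outside diameter, 26 mm tall. Its lip (8 mm thick, opening 58 mm diameter) has two notches, 15 mm wide, out to 37 mm from the axis, on the +x and -x sides. y points along the track to the bay, z up. Raised marks round it, at both sides: dot = open, ridge = jog, square = lock.
- lid_grip (a point): Centre of the upright grip bar on the loose dark grey lid (0.15 kg), 44 mm above the lid's underside. Bar: 62 mm long (point x), 16 mm thick (point y), from 18 mm below this point (top of the flange, 84 mm diameter, 6 mm thick) to 17 mm above it. The lid stands upright on the bench. Seated in the collar, this point is 24 mm above collar; if the lugs are not in, 6 mm or more higher.
- lid_lugs (a point): Centre of the lid's underside: a steel plug of 52 mm diameter, 20 mm deep below the flange, with two lugs at its lower edge, 10 mm wide and 7 mm tall, reaching out to 34 mm from the axis along +x and -x, in line with the grip bar; half a turn of the lid makes no difference. Once turned, the lugs are caught under the lip with 5 mm of lift.
- interlock (a joint): Angle (rad) of the sprung ring in the collar whose pockets receive the lugs: 0 = open (pockets under the notches); grows as the lid turns clockwise from above; 0.7 = jog mark, half-way; 1.4 = lock, end stop. The lugs have about 0.1 rad play, so the lid turns slightly further than this value. A spring drives it back to 0: 0.06 N m at 0, 0.17 N m at the jog mark.
- vial_1: Bystander: capped sample vial, 25 mm diameter, 53 mm tall, upright; origin at its underside.
- rubber_bung: Bystander: tapered rubber bung, 31 mm diameter, 26 mm tall, upright; origin at its underside.
- cube_01: Bystander: mortar cube of 28 mm; origin at its underside.
Things that resemble listed ones, but are neither listed nor needed, are in the scene too. What is shaped like the part that bears lid_grip but orange is not meant.

How it is judged:
By the outcome, as a careful person would: the job done as asked, in the order asked, and still so for the second after the job is handed in, while the arm keeps its last pose, push and grip.
It also fails if it takes over 64 s, if anything falls off the work surface, if the arm or the gripper's body presses on something with over 40 N, if the wrist force passes 120 N, or if a joint passes its speed limit or range.

## Working session

There is one attempt and no reset: what is moved stays moved. The work goes in short steps, Python scripts to look and compute and a shell command to move; the robot and the scene stay as the last step left them, time stands still between calls to the robot, and variables do not carry over. Pictures are saved under pics/ and viewed, at most 10 in all, crops included, and the job is handed in when it is done.

```bash
ls; mkdir -p pics; cat > h.py <<'E'
from cell import arm
import numpy as np, cv2
def save(c,n): cv2.imwrite('pics/'+n, c['image'][:,:,::-1])
def ray(c,u,v):
    d=np.linalg.inv(c['K'])@[u,v,1]; R=np.array(c['R']); return -R.T@np.array(c['t']), R.T@d
def onz(c,u,v,z):
    o,d=ray(c,u,v); return o+d*(z-o[2])/d[2]
def proj(c,X):
    p=np.array(c['K'])@(np.array(c['R'])@np.array(X)+c['t']); return p[:2]/p[2]
E
python3 - <<'E'
from h import *
import pickle
s=arm.get_state(); print(s, arm.tcp_to_tips)
a=arm.capture('scene');b=arm.capture('top');save(a,'s0.png');save(b,'t0.png')
pickle.dump((a,b),open('c0.pkl','wb'))
for c in (a,b): print(ray(c,320,200))
E
```

```text
pics
{'time_s': 0.0, 'joints': array([ 1.26599992e+00,  3.20280960e-01,  1.56569434e+00,  1.18115256e-06,
        1.25739869e+00, -1.99782288e-02]), 'qvel': array([-9.60409924e-05,  3.10622543e-04,  1.19150853e-03, -1.34014235e-03,
       -8.09954367e-04,  1.21128582e-03]), 'joint_torque': array([-5.84051395e-04, -4.12456906e+01, -2.31975657e+01,  7.26260757e-02,
        4.55580465e-02, -1.17478512e-04]), 'eef_pos': array([161.38860172, 551.31905967, 197.72065352]), 'tcp_rot': array([-1.44552522e-04,  1.41928351e-01,  9.89876533e-01, -8.78859020e-04]), 'force': array([ 0.05506836, -0.31240112,  0.55850321]), 'torque': array([-0.04155869, -0.01161687,  0.00477588]), 'grasp_force': 0.0, 'finger_gap': 91.30762432345617} 11.0
(array([-421.80889921, -773.20957701,  676.68733666]), array([ 0.70945699,  0.57540757, -0.40704323]))
(array([ 394.60660111,   40.91631935, 1410.28227843]), array([ 0.13332868, -0.01755862, -0.99094568]))
```

View pics/s0.png

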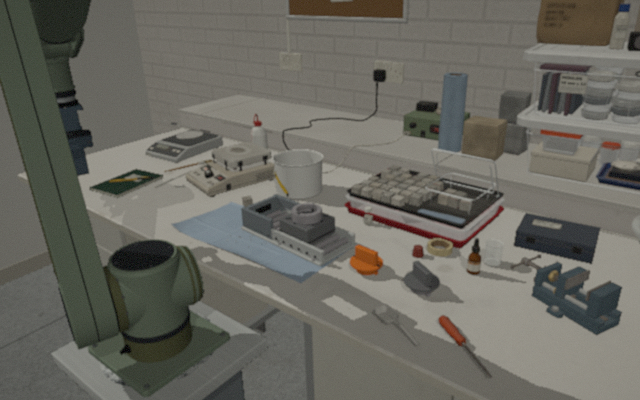

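View pics/t0.png

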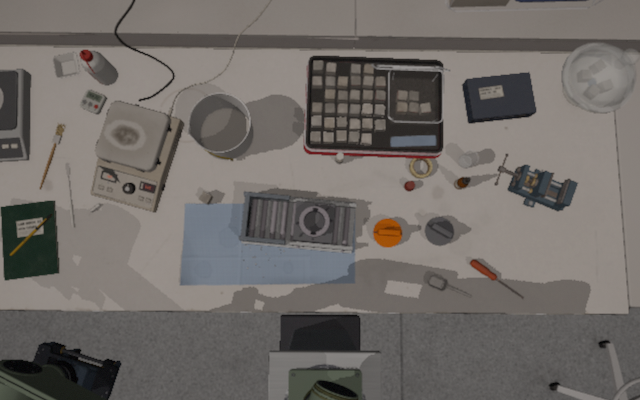

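Scene: mill on track at scene (300,225), the bay's walls at (260,215), orange lid (366,260), dark grey lid (421,277). Top: mill collar (314,221), bay end at left (245,218), orange lid (388,233), dark grey lid (440,231). The dark grey one fits "dark grey lid"; orange is excluded. Confirming in a crop.

```bash
python3 - <<'E'
from h import *
import pickle
a,b=pickle.load(open('c0.pkl','rb'))
A=b['image'][175:265,230:470]; B=a['image'][185:300,230:450]
A=cv2.resize(A,(760,285),interpolation=cv2.INTER_CUBIC);B=cv2.resize(B,(600,313),interpolation=cv2.INTER_CUBIC)
B=np.pad(B,((0,0),(0,160),(0,0)))
cv2.imwrite('pics/z0.png',np.clip(np.vstack([A,B])[:,:,::-1]*1.5,0,255))
for n,u,v,z in [('lidbar',440,231,61),('collar',314,221,102),('trackL',243,218,68),('trackR',354,224,40),('cube',208,195,14),('bung',409,185,13),('vial?',341,157,50),('orange',388,233,61)]: print(n,onz(b,u,v,z).round(0))
E
```

```text
lidbar [ 491. -321.   61.]
collar [513.  34. 102.]
trackL [523. 232.  68.]
trackR [511. -81.  40.]
cube [594. 343.  14.]
bung [ 629. -246.   13.]
vial? [703. -43.  50.]
orange [ 484. -174.   61.][ WARN:0@0.026] global loadsave.cpp:1063 imwrite_ Unsupported depth image for selected encoder is fallbacked to CV_8U.
```

View pics/z0.png

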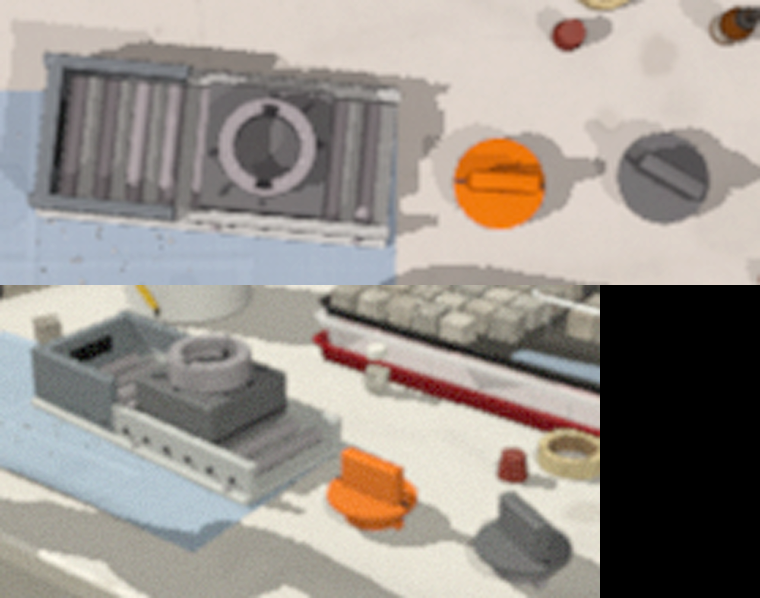

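The crop confirms: the dark grey lid with grip bar is at crop-top (664,178), bar (640,155)-(705,195), the orange one at (499,182) is not meant. Mill collar at (267,148), notches at (270,110)/(263,187). The walled bay is at the left. Now measuring.

```bash
cat >> h.py <<'E'
def ang(d): return np.degrees(np.arctan2(d[1],d[0]))
def tool():
    from scipy.spatial.transform import Rotation as Ro
    s=arm.get_state(); q=s['tcp_rot']; return s,Ro.from_quat([q[1],q[2],q[3],q[0]]).as_matrix(),np.array(s['eef_pos'])
def go(X,yang=None):
    """shift in tool axes (cm) to world X, and turn about tool z (deg, cw from above) so tool y has world angle yang"""
    s,R,p=tool(); print('pos',p.round(1),'yang',ang(R[:,1]).round(1),'f',np.round(s['force'],1),'tz',np.round(s['torque'],2),'gap',round(s['finger_gap'],1),'t',s['time_s'])
    print('shift cm',(R.T@(np.array(X)-p)/10).round(2), 'turn',None if yang is None else round(ang(R[:,1])-yang,1))
E
python3 - <<'E'
from h import *
import pickle
a,b=pickle.load(open('c0.pkl','rb'))
P=lambda x,y,z: onz(b,230+x/3.1667-.3,175+y/3.1667-.3,z)
l0,l1=P(47,55,68),P(35,205,68); r0,r1=P(397,92,40),P(388,242,40)
print('Lend',l0,l1,'Rend',r0,r1)
print('track ang',ang((l0+l1)/2-(r0+r1)/2), 'len',np.linalg.norm(((l0+l1)/2-(r0+r1)/2)[:2]))
print('collar',P(267,148,102),'notch dir',ang(P(270,110,102)-P(263,187,102)))
e0,e1=P(640,155,61),P(705,195,61); print('bar',e0,e1,(e0+e1)/2,ang(e0-e1)); print('flange',P(664,178,26))
g=b['image'].astype(int)
go((513,34,102),95)
E
```

```text
Lend [595.80140027 229.36406497  68.        ] [462.84176157 236.32192249  68.        ] Rend [569.01450736 -84.02114803  40.        ] [433.73612068 -75.56996014  40.        ]
track ang 84.89199654184436 len 313.8850990629311
collar [511.60412131  33.64992177 102.        ] notch dir -4.71343445090304
bar [ 511.80869234 -298.14301195   61.        ] [ 476.73938261 -355.08668105   61.        ] [ 494.27403748 -326.6148465    61.        ] 58.3727593305085
flange [ 494.03633875 -328.35604059   26.        ]
pos [161.4 551.4 197.8] yang 73.7 f [-0.6  0.4 -0.2] tz [-0.   -0.05 -0.03] gap 91.1 t 0.1
shift cm [-48.28 -39.76   9.64] turn -21.3
```

```bash
python3 -m jog '[[[0,0,0,-6,1],[0,0,0,-5.5,1],[0,0,0,0,1],[0,0,0,0,1],[0,0,0,0,1]]]' 20; python3 - <<'E'
from h import *
go((504.5,-55,170),85.2)
E
```

```text
time_s: 0.6
eef_pos: [161.5, 551.8, 198.4]
tcp_rot: [-0.0, 0.043, 0.999, -0.0]
force: [-0.1, -0.2, -0.8]
finger_gap: 53.9
grasp_force: 0.0
pos [161.5 551.8 198.4] yang 85.1 f [-0.1 -0.2 -0.8] tz [ 0.01 -0.04 -0.03] gap 53.9 t 0.6
shift cm [-39.35 -57.53   2.85] turn -0.1
```

```bash
python3 -m jog '[[[-2,-3,0,0,1],[-2,-3,0,0,1],[-2,-3,0,0,1],[-2,-3,0,0,1],[-2,-3,0,0,1]]]' |grep -E "time|eef|gap"; python3 -m jog '[[[-2,-3,0,0,1],[-2,-3,0,0,1],[-2,-3,0,0,1],[-2,-3,0,0,1],[-2,-3,0,0,1]]]'|grep -E "eef|gap" ; python3 -m jog '[[[-2,-3,0.3,0,1],[-2,-3,0.3,0,1],[-2,-3,0.3,0,1],[-2,-3,0.3,0,1],[-2,-3,0.3,0,1]]]'|grep -E "eef|gap"; python3 - <<'E'
from h import *
go((504.5,-55,170),85.2)
E
```

```text
time_s: 1.1
eef_pos: [249.1, 392.7, 198.6]
finger_gap: 14.1
eef_pos: [336.1, 234.8, 198.8]
finger_gap: 0.6
eef_pos: [423.3, 76.9, 183.6]
finger_gap: 0.5
pos [423.3  76.9 183.6] yang 85.1 f [0.6 0.1 0.1] tz [ 0.01 -0.04  0.08] gap 0.5 t 2.1
shift cm [ -9.22 -12.45   1.36] turn -0.1
```

```bash
python3 -m jog '[[[-1.8,-2.5,0,0,1],[-1.8,-2.5,0,0,1],[-1.8,-2.5,0,0,1],[-1.8,-2.5,0.6,0,1],[-1.8,-2.4,0.6,0,1]]]' |grep -E "eef"; python3 - <<'E'
from h import *
import pickle
go((504.5,-55,60),85.2)
s,R,p=tool(); c=arm.capture('wrist'); save(c,'w1.png'); pickle.dump((R,p,c),open('w1.pkl','wb')); print(c['K'],c['hand_eye'])
E
```

```text
eef_pos: [502.7, -54.2, 171.6]
pos [502.7 -54.2 171.6] yang 85.1 f [0.6 0.3 1. ] tz [ 0.05 -0.02 -0.03] gap 0.6 t 2.6
shift cm [-0.18 -0.07 11.16] turn -0.1
[[309.70691629   0.         320.03538756]
 [  0.         309.70691629 196.60589013]
 [  0.           0.           1.        ]] [[ 8.25288327e-04 -9.54886398e-01 -2.96970176e-01  8.46224588e+01]
 [ 9.99999494e-01  6.17285820e-04  7.94187752e-04  9.48198679e-01]
 [-5.75043603e-04 -2.96970681e-01  9.54886425e-01 -1.87247658e+02]
 [ 0.00000000e+00  0.00000000e+00  0.00000000e+00  1.00000000e+00]]
```

View pics/w1.png

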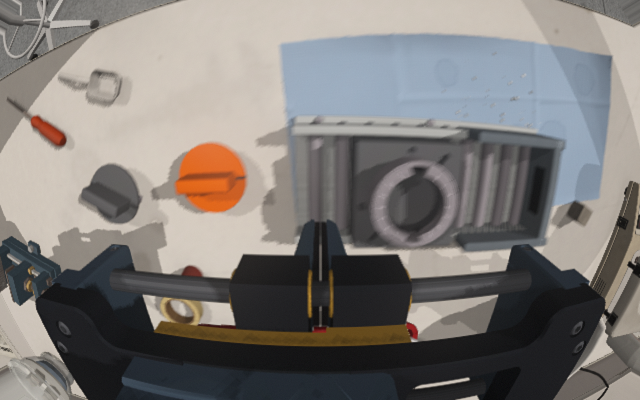

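The wrist view shows closed fingers at (320,230) behind the mill (rear edge near x=352, collar centre ≈(416,203)), with the dark grey lid at (113,195). Descend, then push.

```bash
cat >> h.py <<'E'
def wray(R,p,c,u,v):
    K=c['K']; dx,dy=u-K[0,2],v-K[1,2]; r=np.hypot(dx,dy); th=r/K[0,0]
    d=np.array([np.sin(th)*dx/max(r,1e-9),np.sin(th)*dy/max(r,1e-9),np.cos(th)]); H=np.array(c['hand_eye'])
    return R@H[:3,3]+p, R@(H[:3,:3]@d)
def wz(w,u,v,z):
    o,d=wray(*w,u,v); return o+d*(z-o[2])/d[2]
E
python3 - <<'E'
from h import *
import pickle
w=pickle.load(open('w1.pkl','rb'))
print('collar',wz(w,416,203,102),'rear',wz(w,354,142,76),wz(w,350,235,76))
E
python3 -m jog '[[[0,0,2.2,0,1],[0,0,2.2,0,1],[0,0,2.2,0,1],[0,0,2.2,0,1],[0,0,2.2,0,1]]]' |grep -E "eef|force"; python3 -m jog '[[[0,0.5,0,0,1],[0,0.5,0,0,1],[0,0.5,0,0,1],[0,0.5,0,0,1],[0,0,0,0,1]]]' |grep -E "eef|force"
```

```text
collar [511.49032926  33.28671095 102.        ] rear [456.43991177 -17.72467129  76.        ] [548.94877357 -26.73735374  76.        ]
eef_pos: [502.0, -52.7, 60.8]
force: [-0.5, -0.2, 0.3]
grasp_force: 0.0
eef_pos: [504.3, -32.2, 62.4]
force: [0.7, -0.7, -0.5]
grasp_force: 0.0
```

```bash
python3 -m jog '[[[0,0.4,0,0,1],[0,0.6,0,0,1],[0,0.8,0,0,1],[0,0.8,0,0,1],[0,0.8,0,0,1]]]' |grep -E "eef|force:"; python3 -m jog '[[[0,0.8,0,0,1],[0,0.8,0,0,1],[0,0.8,0,0,1],[0,0.8,0,0,1],[0,0.8,0,0,1]]]' |grep -E "eef|force:"; python3 -m jog '[[[0,0.8,0,0,1],[0,0.8,0,0,1],[0,0.8,0,0,1],[0,0.8,0,0,1],[0,0.8,0,0,1]]]' |grep -E "eef|force:"
```

```text
eef_pos: [506.6, 1.3, 61.7]
force: [0.4, -3.5, 1.2]
grasp_force: 1.4
eef_pos: [510.0, 41.5, 61.6]
force: [0.3, -3.2, 1.6]
grasp_force: 1.4
eef_pos: [513.3, 81.3, 61.5]
force: [1.5, -3.5, 2.5]
grasp_force: 1.8
```

```bash
python3 -m jog '[[[0,0.3,0,0,1],[0,0.2,0,0,1],[0,0.2,0,0,1],[0,0.2,0,0,1],[0,0.2,0,0,1]]]' |grep -E "eef|force:"; python3 -m jog '[[[0,0.2,0,0,1],[0,0.2,0,0,1],[0,0.2,0,0,1],[0,0.2,0,0,1],[0,0.2,0,0,1]]]' |grep -E "eef|force:"
```

```text
eef_pos: [514.2, 91.6, 61.5]
force: [0.2, -2.8, 0.9]
grasp_force: 1.2
eef_pos: [515.0, 101.8, 61.5]
force: [0.6, -2.9, 1.6]
grasp_force: 1.0
```

```bash
for i in 1; do python3 -m jog '[[[0,0.2,0,0,1],[0,0.2,0,0,1],[0,0.2,0,0,1],[0,0.2,0,0,1],[0,0,0,0,1]]]' |grep -E "eef|force:"; done
```

```text
eef_pos: [515.7, 110.0, 61.5]
force: [0.2, -0.6, -0.0]
grasp_force: 0.5
```

```bash
python3 -m jog '[[[0,0.2,0,0,1],[0,0.2,0,0,1],[0,0.2,0,0,1],[0,0.2,0,0,1],[0,0.1,0,0,1]]]' |grep -E "eef|force:"; python3 -m jog '[[[0,0.1,0,0,1],[0,0.1,0,0,1],[0,0.1,0,0,1],[0,0.1,0,0,1],[0,0.1,0,0,1]]]' |grep -E "eef|force:"
```

```text
eef_pos: [516.1, 114.5, 61.6]
force: [0.9, -19.1, 3.7]
grasp_force: 9.8
eef_pos: [516.0, 114.4, 61.9]
force: [1.0, -35.5, 9.6]
grasp_force: 18.1
```

Home against the stop (force rose at TCP y≈114). Back off and check.

```bash
python3 -m jog '[[[0,-0.8,0,0,1],[0,-1.5,0,0,1],[0,-1.5,0,0,1],[0,-1,-1,0,1],[0,-1,-3,0,0.9]]]' |grep -E "eef|force:"; python3 -m jog '[[[0,-3,-4,0,0],[0,-4,-3,0,0],[0,-3,-2,0,0],[0,0,0,0,0],[0,0,0,0,0]]]' |grep -E "eef|force:"; python3 - <<'E'
from h import *
import pickle
s,R,p=tool(); c=arm.capture('wrist'); save(c,'w2.png'); b=arm.capture('top'); pickle.dump((R,p,c),open('w2.pkl','wb')); pickle.dump(b,open('b2.pkl','wb'))
A=cv2.resize(b['image'][180:255,235:365],(780,450),interpolation=cv2.INTER_CUBIC); cv2.imwrite('pics/t2.png',A[:,:,::-1])
go((494,-327,200),-31.6)
E
```

```text
eef_pos: [509.7, 64.9, 100.1]
force: [0.0, -0.4, -0.6]
grasp_force: 0.0
eef_pos: [503.5, -34.2, 192.2]
force: [-0.2, -0.6, 0.1]
grasp_force: 0.0
pos [502.9 -33.2 190.8] yang 85.2 f [-0.5  0.1  0.2] tz [ 0.01 -0.04  0.01] gap 53.7 t 8.75
shift cm [ -1.57 -29.35  -0.94] turn 116.8
```

View pics/w2.png

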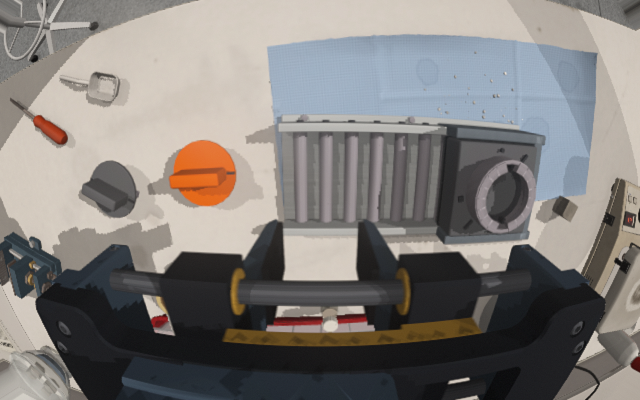

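The wrist view shows the mill inside the bay against the end (collar at (503,190)), rollers bare behind it; lid still at (110,188). Now to the lid: translate, turn.

```bash
python3 -m jog '[[[-0.2,-4,0,0,0],[-0.4,-6,0,0,0],[-0.4,-6,0,0,0],[-0.4,-6,0,0,0],[0,-5,0,0,0]]]' |grep -E "eef"; python3 -m jog '[[[0,-2,0,8.5,0],[0,0,0,8.5,0],[0,0,0,8.5,0],[0,0,0,8.5,0],[0,0,0,8.5,0]]]'|grep eef;  python3 -m jog '[[[0,0,0,8.5,0],[0,0,0,8.5,0],[0,0,0,8.5,0],[0,0,0,8.5,0],[0,0,0,8.5,0]]]'|grep eef;  python3 -m jog '[[[0,0,0,8.5,0],[0,0,0,8.5,0],[0,0,0,8.5,0],[0,0,0,6.3,0],[0,0,0,0,0]]]'|grep eef; python3 - <<'E'
from h import *
import pickle
go((494,-327,120),-31.6)
s,R,p=tool(); c=arm.capture('wrist'); save(c,'w3.png'); pickle.dump((R,p,c),open('w3.pkl','wb'))
E
```

```text
eef_pos: [495.5, -274.1, 190.3]
eef_pos: [493.8, -292.2, 190.0]
eef_pos: [493.9, -292.1, 190.1]
eef_pos: [493.9, -292.2, 190.2]
pos [ 493.9 -292.2  190.2] yang -31.5 f [-0.4  1.1 -0.6] tz [-0.13  0.1   0.02] gap 91.2 t 10.75
shift cm [-2.96  1.85  7.02] turn 0.1
```

View pics/w3.png

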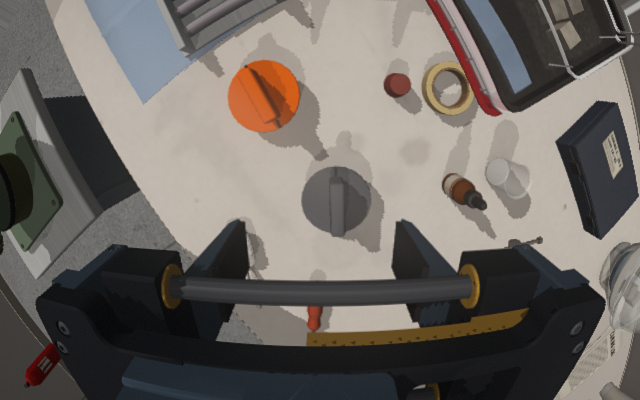

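Wrist view: grey lid at (336,201), bar top from (337,170) to (337,208), flange spanning 301–371. Measure and descend.

```bash
python3 - <<'E'
from h import *
import pickle
w=pickle.load(open('w3.pkl','rb'))
e0,e1=wz(w,337,170,61),wz(w,337.5,208,61); print(e0,e1,(e0+e1)/2,ang(e0-e1),np.linalg.norm(e0-e1),'flange',wz(w,336,201,26))
R,p,_=w
for X in ((e0+e1)/2,wz(w,336,201,26)): print((R.T@(X-p)/10).round(2))
E
```

```text
[ 516.79362667 -287.15703608   61.        ] [ 495.85460718 -323.68315259   61.        ] [ 506.32411692 -305.42009434   61.        ] 60.176009272574326 42.102253198171404 flange [ 494.05603509 -326.64269619   26.        ]
[-0.48  1.79 12.92]
[-2.93  1.86 16.42]
```

```bash
python3 -m jog '[[[-1,0.6,0,-1,0],[-1,0.6,1,0,0],[-0.95,0.65,3,0,0],[0,0,3,0,0],[0,0,2,0,0]]]' |grep -E "eef|force"; python3 -m jog '[[[0,0,2,0,0],[0,0,2,0,0],[0,0,1,0,0],[0,0,0.8,0,0],[0,0,0,0,0]]]' |grep -E "eef|force"; python3 -m jog '[[[0,0,0,0,1],[0,0,0,0,1],[0,0,0,0,1],[0,0,0,0,1],[0,0,0,0,1]]]' 35;python3 -m jog '[[[0,0,0,0,1],[0,0,0,0,1],[0,0,0,0,1],[0,0,0,0,1],[0,0,0,0,1]]]' 35
```

```text
eef_pos: [493.1, -328.1, 98.2]
force: [0.2, 0.5, 0.8]
grasp_force: 0.0
eef_pos: [493.9, -328.2, 42.5]
force: [-0.4, 0.1, 0.3]
grasp_force: 0.0
time_s: 12.3
eef_pos: [494.5, -328.6, 43.9]
tcp_rot: [0.0, 0.869, 0.495, 0.0]
force: [1.1, 0.3, 0.1]
finger_gap: 53.9
grasp_force: 0.0
time_s: 12.8
eef_pos: [494.3, -328.4, 43.5]
tcp_rot: [-0.0, 0.869, 0.495, -0.0]
force: [-0.4, -0.3, -0.6]
finger_gap: 15.0
grasp_force: 35.0
```

```bash
python3 -m jog '[[[0,0,-1,0,1],[0,0,-3,0,1],[0,0,-4,0,1],[0,0,-4,0,1],[0,0,-3,-8,1]]]' |grep -E "eef|force"; python3 -m jog '[[[0,0,0,-8.5,1],[0,0,0,-8.5,1],[0,0,0,-8.5,1],[0,0,0,-8.5,1],[0,0,0,-8.5,1]]]'|grep eef;python3 -m jog '[[[0,0,0,-8.5,1],[0,0,0,-8.5,1],[0,0,0,-8.5,1],[0,0,0,-8.5,1],[0,0,0,-8.5,1]]]'|grep eef;python3 -m jog '[[[0,0,0,-8.5,1],[0,0,0,-8.5,1],[0,0,0,-5.7,1],[0,0,0,0,1],[0,0,0,0,1]]]'; python3 - <<'E'
from h import *
import pickle
w=pickle.load(open('w2.pkl','rb')); b=pickle.load(open('b2.pkl','rb'))
print('wrist',wz(w,503,190,102))
# collar: steel ring bright in the top crop
cv2.imwrite('pics/x.png',b['image'][:,:,::-1])
g=cv2.cvtColor(b['image'],cv2.COLOR_RGB2GRAY); g4=cv2.resize(g[195:250,235:310],None,fx=8,fy=8,interpolation=cv2.INTER_CUBIC)
print(cv2.HoughCircles(g4,cv2.HOUGH_GRADIENT,1,60,param1=80,param2=25,minRadius=80,maxRadius=160))
go((522,180,210),85.2)
E
```

```text
eef_pos: [494.9, -328.9, 196.9]
force: [1.2, 0.1, -0.6]
grasp_force: 35.0
eef_pos: [494.3, -328.4, 194.1]
eef_pos: [494.3, -328.4, 194.1]
time_s: 14.8
eef_pos: [494.4, -328.5, 193.9]
tcp_rot: [0.0, 0.044, 0.999, -0.0]
force: [-0.1, 0.9, -0.7]
finger_gap: 15.0
grasp_force: 35.0
wrist [514.61603829 160.47185609 102.        ]
None
pos [ 494.4 -328.5  193.9] yang 85.0 f [-0.1  0.9 -0.7] tz [ 0.01 -0.01 -0.02] gap 15.0 t 14.8
shift cm [ 1.71 50.89 -1.61] turn -0.2
```

View pics/t2.png

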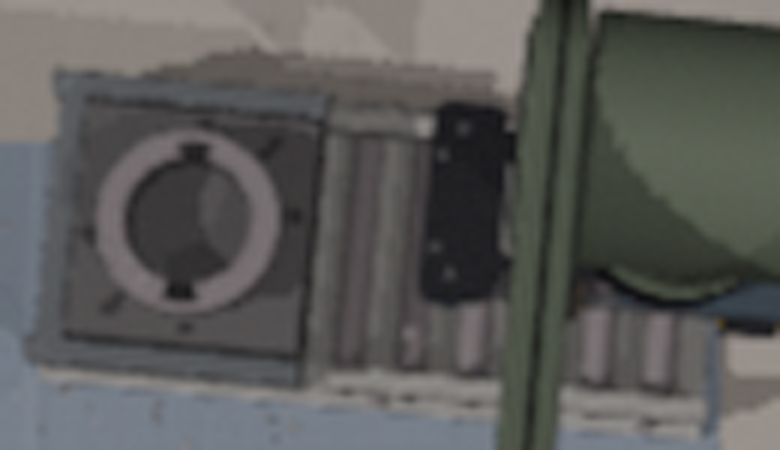

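Top crop: mill flush in the bay; collar ring spans x 95–280, y 128–313 (centre ≈(187,220)), notches at (194,152) and (180,290).

```bash
python3 - <<'E'
from h import *
import pickle
b=pickle.load(open('b2.pkl','rb'))
P=lambda x,y,z: onz(b,235+x/6-.4,180+y/6-.4,z)
C=P(187.5,220.5,102);print(C,'notch ang',ang(P(194,152,102)-P(180,290,102)),'dia',np.linalg.norm(P(95,220,102)-P(280,220,102)))
go((C[0],C[1]-25,200),85.2)
E
```

```text
[524.39733591 164.9004622  102.        ] notch ang -4.565389576155135 dia 83.85090143218059
pos [ 494.4 -328.5  193.9] yang 85.0 f [-0.1  0.9 -0.7] tz [ 0.01 -0.01 -0.02] gap 15.0 t 14.8
shift cm [ 1.12 46.92 -0.61] turn -0.2
```

```bash
python3 -m jog '[[[0.1,4,-0.3,0,1],[0.2,5,-0.3,0,1],[0.2,5,-0.3,0,1],[0.2,5,0,0,1],[0.2,5,0,0,1]]]' |grep -E "eef"; python3 -m jog '[[[0.2,5,0,0,1],[0.2,5,0,0,1],[0,4,0,0,1],[0,3,0,0,1],[0,0,0,0,1]]]' |grep -E "eef|gap";  python3 - <<'E'
from h import *
import pickle
s,R,p=tool(); c=arm.capture('wrist'); pickle.dump((R,p,c),open('w4.pkl','wb'))
cv2.imwrite('pics/w4.png',cv2.resize(c['image'][90:270,260:500],(800,600),interpolation=cv2.INTER_CUBIC)[:,:,::-1])
go((524.4,165,200),85.2)
E
```

```text
eef_pos: [505.8, -87.2, 203.0]
eef_pos: [516.7, 84.1, 202.7]
finger_gap: 14.9
pos [516.5  82.1 202.7] yang 85.2 f [ 0.1 -1.5 -1.1] tz [-0.    0.02  0.02] gap 15.2 t 15.85
shift cm [-0.09  8.33  0.26] turn -0.0
```

View pics/w4.png

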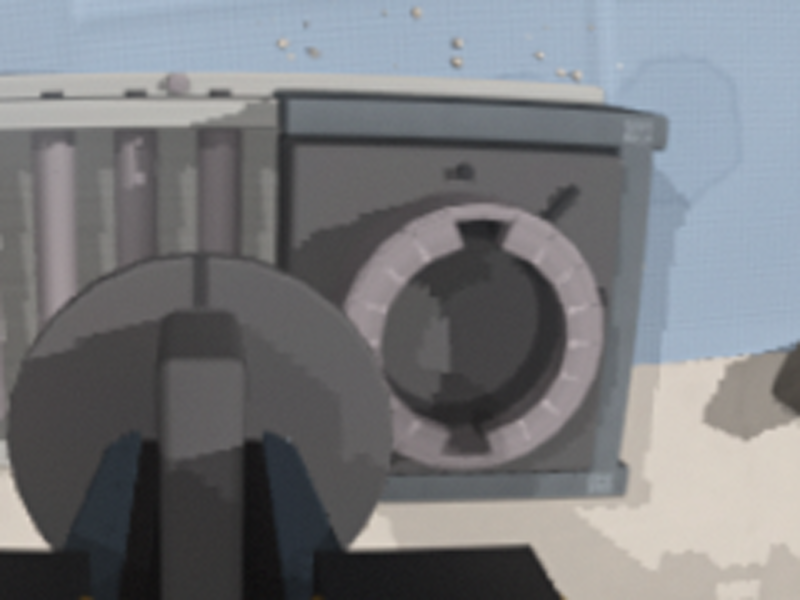

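Wrist crop: mill flush against the stop wall (edge x≈622); collar ring spans x 345–604, y 203–469 (centre (474,336)), notches (481,233)/(467,438); held lid flange spans x 9–391. Compute the final shift.

```bash
python3 - <<'E'
from h import *
import pickle
w=pickle.load(open('w4.pkl','rb')); R,p,c=w
P=lambda x,y,z: wz(w,260+x/3.333-.35,90+y/3.333-.35,z)
L,Rr,T,B=P(345,336,102),P(604,336,102),P(474.5,203,102),P(474.5,469,102)
C1=(L+Rr)/2;C2=(T+B)/2
print('C',C1,C2,np.linalg.norm(L-Rr),np.linalg.norm(T-B),'notch',ang(P(481,225,102)-P(467,445,102)))
z=p[2]-18
f0,f1=P(9,412,z),P(391,412,z); m=(f0+f1)/2; print('lid y off',(R.T@(m-p)).round(1),np.linalg.norm(f0-f1)); t=P(200,255,z-3); print('flange far edge, tool',(R.T@(t-p)).round(1))
b1,b2=P(162,375,p[2]+17),P(244,375,p[2]+17); print('bar',(R.T@((b1+b2)/2-p)).round(1))
s=P(200,262,z);print('slot on flange tool',(R.T@(s-p)).round(1))
go(((C1+C2)/2)*[1,1,0]+[0,0,150],85.2)
E
```

```text
C [522.2128371  167.97945244 102.        ] [523.77565425 167.04602822 102.        ] 81.33183831250089 83.24948253625705 notch 176.03617095102229
lid y off [ 8.3  0.9 18. ] 81.92877063485933
flange far edge, tool [41.7  0.8 21. ]
bar [ 28.3   1.4 -17. ]
slot on flange tool [40.9  0.8 18. ]
pos [516.5  82.1 202.7] yang 85.2 f [ 0.1 -1.5 -1.1] tz [-0.    0.02  0.02] gap 15.2 t 15.85
shift cm [0.07 8.57 5.26] turn -0.0
```

```bash
python3 -m jog '[[[0,2,0,0,1],[0,3,0,0,1],[0,2.5,0.5,0,1],[0,0.95,1,0,1],[0,0,0,0,1]]]' |grep -E "eef"; python3 -m jog '[[[0,0,1,0,1],[0,0,1,0,1],[0,0,1,0,1],[0,0,0.8,0,1],[0,0,0,0,1]]]' |grep -E "eef|force:"; python3 - <<'E'
from h import *
go((523.3,166.5,126),85.2)
E
```

```text
eef_pos: [522.8, 164.2, 185.8]
eef_pos: [522.9, 164.2, 148.0]
force: [-0.1, -0.4, -1.2]
grasp_force: 35.0
pos [522.9 164.2 148. ] yang 85.1 f [-0.1 -0.4 -1.2] tz [-0.05  0.04 -0.  ] gap 15.0 t 16.85
shift cm [-0.03  0.23  2.2 ] turn -0.1
```

```bash
python3 -m jog '[[[0,0.2,0,0,1],[0,0,0.2,0,1],[0,0,0.2,0,1],[0,0,0.2,0,1],[0,0,0.2,0,1]]]' |grep -E "eef|force:"; python3 - <<'E'
from h import *
go((523.3,166.5,126),85.2)
E
```

```text
eef_pos: [524.0, 166.9, 141.5]
force: [0.0, 0.2, -1.0]
grasp_force: 35.0
pos [524.  166.9 141.5] yang 85.1 f [ 0.   0.2 -1. ] tz [ 0.02  0.06 -0.06] gap 15.2 t 17.35
shift cm [ 0.07 -0.05  1.55] turn -0.1
```

Underside is below the rim with no contact; continue down.

```bash
python3 -m jog '[[[0,0,0.2,0,1],[0,0,0.2,0,1],[0,0,0.2,0,1],[0,0,0.2,0,1],[0,0,0.2,0,1]]]' |grep -E "eef|force:";python3 -m jog '[[[0,0,0.2,0,1],[0,0,0.1,0,1],[0,0,0.1,0,1],[0,0,0.1,0,1],[0,0,0.1,0,1]]]' |grep -E "eef|force:"; python3 - <<'E'
from h import *
go((523.3,166.5,126),85.2)
E
```

```text
eef_pos: [524.0, 166.9, 131.4]
force: [-0.4, -1.1, -1.5]
grasp_force: 35.0
eef_pos: [524.0, 166.9, 125.5]
force: [-0.5, -0.1, -0.3]
grasp_force: 35.0
pos [524.  166.9 125.5] yang 85.1 f [-0.5 -0.1 -0.3] tz [-0.05  0.05 -0.01] gap 14.8 t 18.35
shift cm [ 0.07 -0.05 -0.05] turn -0.1
```

Lugs are in the notches. Seek the flange's contact on the rim.

```bash
python3 -m jog '[[[0,0,0.1,0,1],[0,0,0.05,0,1],[0,0,0.05,0,1],[0,0,0,0,1],[0,0,0,0,1]]]' |grep -E "eef|force:"
```

```text
eef_pos: [524.1, 166.7, 125.1]
force: [-2.6, -1.9, 8.5]
grasp_force: 35.0
```

```bash
cat >> h.py <<'E'
def avg(n=4):
    T=[];F=[];A=[]
    for i in range(n):
        arm.capture('top'); s,R,p=tool(); T.append(s['torque'][2]);F.append(s['force']);A.append(ang(R[:,1]))
    print('tz',np.mean(T).round(3),np.std(T).round(3),'F',np.mean(F,0).round(1),'yang',np.mean(A).round(2),'z',p.round(1),'t',s['time_s'])
E
python3 -m jog '[[[0,0,-0.05,0,1],[0,0,0,0,1],[0,0,0,0,1],[0,0,0,0,1],[0,0,0,0,1]]]' 50|grep -E "force:"; python3 -c "from h import *;avg()"
python3 -m jog '[[[0,0,0,1.5,1],[0,0,0,1.5,1],[0,0,0,0,1],[0,0,0,0,1],[0,0,0,0,1]]]' |grep -E "force:"; python3 -c "from h import *;avg()"
python3 -m jog '[[[0,0,0,1.5,1],[0,0,0,1.5,1],[0,0,0,0,1],[0,0,0,0,1],[0,0,0,0,1]]]' |grep -E "force:"; python3 -c "from h import *;avg()"
python3 -m jog '[[[0,0,0,1.5,1],[0,0,0,1.5,1],[0,0,0,0,1],[0,0,0,0,1],[0,0,0,0,1]]]' |grep -E "force:"; python3 -c "from h import *;avg()"
python3 -m jog '[[[0,0,0,1.5,1],[0,0,0,1.5,1],[0,0,0,0,1],[0,0,0,0,1],[0,0,0,0,1]]]' |grep -E "force:"; python3 -c "from h import *;avg()"
```

```text
force: [-1.7, -0.8, 6.4]
grasp_force: 50.0
tz 0.019 0.019 F [-2.5 -2.1  7.2] yang 85.08 z [524.1 166.7 125.2] t 19.55
force: [-1.2, -0.0, 6.2]
grasp_force: 50.0
tz 0.06 0.019 F [-0.7 -0.1  6. ] yang 82.09 z [524.6 167.  125.2] t 20.25
force: [-1.0, -1.1, 5.8]
grasp_force: 50.0
tz 0.13 0.031 F [-1.3 -1.2  6.3] yang 79.11 z [524.7 166.9 125.2] t 20.95
force: [-1.0, -1.7, 6.0]
grasp_force: 50.0
tz 0.151 0.041 F [-1.1 -1.4  6.3] yang 76.11 z [524.6 166.7 125.1] t 21.65
force: [-1.0, -1.9, 5.7]
grasp_force: 50.0
tz 0.123 0.038 F [-1.6 -1.6  5.7] yang 73.12 z [524.6 166.6 125.2] t 22.35
```

```bash
python3 -m jog '[[[0,0,0,3,1],[0,0,0,3,1],[0,0,0,3,1],[0,0,0,3,1],[0,0,0,3,1]]]' |grep -E "eef|force:";python3 -m jog '[[[0,0,0,3,1],[0,0,0,3,1],[0,0,0,3,1],[0,0,0,3,1],[0,0,0,3,1]]]' |grep -E "eef|force:"; python3 -m jog '[[[0,0,0,1.5,1],[0,0,0,1.5,1],[0,0,0,0,1],[0,0,0,0,1],[0,0,0,0,1]]]' |grep -E "force:"; python3 - <<'E'
from h import *
import pickle
avg()
s,R,p=tool(); c=arm.capture('wrist'); pickle.dump((R,p,c),open('w5.pkl','wb'))
cv2.imwrite('pics/w5.png',cv2.resize(c['image'][90:270,220:460],(800,600),interpolation=cv2.INTER_CUBIC)[:,:,::-1])
E
```

```text
eef_pos: [524.3, 166.2, 125.2]
force: [-2.1, -3.5, 7.4]
grasp_force: 50.0
eef_pos: [524.3, 166.1, 125.2]
force: [-2.4, -3.2, 7.1]
grasp_force: 50.1
force: [-2.5, -2.8, 7.2]
grasp_force: 50.0
tz 0.247 0.028 F [-1.6 -3.1  6.8] yang 40.15 z [524.3 166.2 125.2] t 24.05
```

View pics/w5.png

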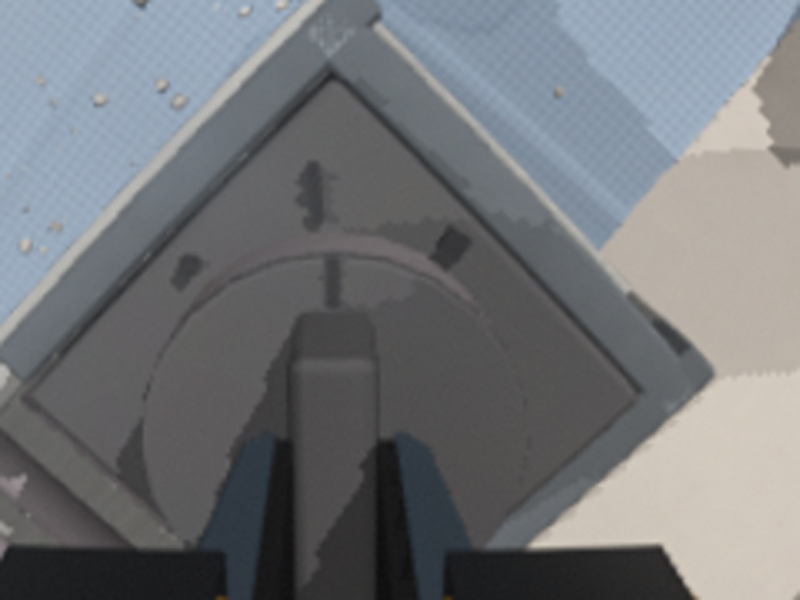

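The final crop shows the flange seated on the collar, slot at (332,280) just past the ridge mark (313,195) by the lug play, square (450,247) still well ahead, and the mill flush at the stop. Torque and angle agree with the jog position.

```bash
python3 -c "
from cell import arm
print(arm.job_done())"
```

```text
the job is handed in; nothing more can be done
None
```

I pushed the mill home against the stop, seated the dark grey lid in its collar and twisted it clockwise about 45° to the jog mark without reaching the lock. It is still gripped there, and I handed the job in at about 24 s; no verdict came back. I didn't re-check the vial, bung and cube at the end, but no move went near them.

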